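# Rock the seesaw gate over and feed the waiting bearing balls into the other bin

### The arm

A 6-joint arm with a two-finger parallel gripper is mounted at the origin on a cart in front of the work surface, level with it; the furniture and walls round the work are solid. World frame = base frame: x ahead of the robot, y to its left, z up, the work surface at z = 0. Lengths are in mm, angles in degrees, forces in N, time in s.
With the tool pointing down it reaches from about 400 to 925 mm from the base axis. Payload 3.4 kg.
Tool frame: the origin (TCP) lies on the front face of the gripper's body, between the roots of the fingers; the fingertips stand 73 mm ahead of it and the grasp point (between the pads) lies 54 mm ahead of it; z points along the fingers, y is the line along which they close (so a half turn about z gives the same grasp; the last joint's range is limited). The gripper opens to 85 mm and grips with 20 to 120 N. Pads are 22 mm wide; open, the fingers measure 114 mm over their backs; the gripper's body (76 mm by 85 mm) begins 54 mm behind the grasp point. The pads swing forward as they close: fully open they stand 13 mm farther back than shut.
Start: joints at [61.736, 17.578, 86.31, -0, 76.112, -4.211], TCP at [234.38, 525.069, 303.905] pointing down, gripper open.
Joint ranges: [-179.03, 179.03], [-60, 130.46], [8.19, 133.38], [-81.62, 261.62], [5.75, 156.47], [-153.77, 153.77]. Speed limits (degrees/s): [147.25, 147.25, 180, 180, 180, 180].

### API

Orientations are given as a 3x3 rotation matrix whose columns are the frame's x, y, z axes.
In Python, from workcell import status, vision, r gives the robot as it stands.
- The arm moves only by the shell command python3 -m crank 'ROWS' [OPENING] [FORCE]. ROWS is JSON, a list of rows, each a list of 6 numbers: the shift along the tool's x, y, z in mm, then the turn, a rotation vector about the tool's x, y, z in rad. A call has exactly 5 rows; each row shifts and turns the commanded pose from where the row before left it, along the tool's axes as they then stand; what a row does not reach is not made up. A row lasts 1/8 s, in which the tool goes at most 62.5 mm and 10.7 degrees, less where a joint would pass 70% of its speed; a pose out of reach is approached as far as the arm can. A call with a gripper value outside its range is refused whole. OPENING is the opening, from -1 (shut) to 1 (fully open), set as the call begins (- or left out, the last holds). The fingers move at their own pace and stop on an object; FORCE is the grip in N (left out, the last holds). Time passes only in rows, so rows that do not move let the fingers close, or fill a call up. It gives the time, the measured TCP pose, the force, the opening and the grip force at its end, in the units of the state.
- status.get_obs(): the state, without advancing time (a new reading comes with each control period).
- vision.read_camera(name): name is "scene" or "top" or "wrist"; returns a dict with "image" (420x560x3 uint8, red, green, blue), "mtx" (3x3 intrinsics, pixels), "D" ([k1, k2, p1, p2, k3] as OpenCV has them; the pictures are not rectified), "rvec" (rotation vector, rad) and "tvec" (3), from world to camera coordinates, as OpenCV has them. Camera axes: x right, y down, z forward; pixel columns grow to the right and rows downward; lengths in mm; the calibration is good to about 2 mm. A picture is of the moment at which its call begins. There is no depth.
- r.close_job(): hands the job in; it is judged then, once.
The state is a dict: "t": time; "qpos": joint angles; "qvel": joint speeds; "joint_torque": joint torques, N m; "tool_pos": TCP position; "tcp_rot": TCP orientation; "contact_force": force on the tool from outside, world axes, zero at the start; "wrist_torque": the same for the moment, N m; "opening": finger opening in mm; "grip_force": force on a finger pad.
Only numpy, scipy, OpenCV 4.12 (cv2) and the standard library are available. Lean on these libraries where they do the work, as an engineer would, in place of code of your own. Each camera call takes 0.05 s, during which the arm holds its last target. There are 200 camera calls.

### The job

The green seesaw gate of the ball feeder still slopes down to the bin of the last lot, but the three steel balls waiting in the rail are the next lot and belong in the other bin. With a fingertip rock the gate right over onto its other stop; then press the red release plunger down, keep it down until all three balls have run into that other bin, and let it come up again. Do not touch or lift the balls, and leave the loose things on the bench where they are.

Things in the scene. Friction and masses are not known exactly. Their poses are not given: they have to be found in the camera images.
- feeder: ball feeder fixed to the bench; base 302 mm (y) by 230 mm (x), nothing above 170 mm. Origin on the bench under the gate's pivot, x along the rail away from the gate (to the right), y along the gate away from the robot, z up. mm: pivot at z 100; open-topped rail x 20 to 178, 36 wide, at y 0, wall tops 140 to 165; bins x -45 to 45, 54 high: far one blue, y 96 to 150, near one yellow, y -150 to -96
- gate (a joint): tilt of the green seesaw gate about the pivot along x, -0.3 to 0.3 rad: positive = far (+y) end up, feeds the near (yellow) bin; negative = far end down, feeds the far (blue) bin. It starts on one of its two stops. A weight over the pivot holds it on either stop; pushed past level it falls to the other by itself. Needs less than 1.5 N at a lug
- lug_far (a point): middle of the top of the press lug at the gate's far end: a black rubber pad 36 mm (x) by 26 mm (y), at x -45, y +48 mm in the feeder's frame, on the side away from the rail, open above. About 130 mm above the bench when raised, 101 mm when down, 116 mm with the gate level. The gate's wall is 25 mm from this point toward the rail and rises 18 mm above it
- lug_near (a point): the same on the press lug at the gate's near end (the end nearer the robot), at x -45, y -48 mm in the feeder's frame. Any turn of the fingers will do here; keep the elbow and forearm clear of the parked robot whose arm hangs about 0.6 m above the bench on the right
- plunger (a joint): travel of the spring-loaded release plunger, m: 0 up, 0.018 fully down; pressed straight down, 2.5 N at first, 5.8 N at the bottom. Its stop pin holds the balls in the rail; from 0.014 on the pin is under the rail's floor and the balls run out by themselves, within 2 s. It springs up when let go
- plunger_top (a point): middle of the top of the plunger's red round cap, 36 mm across, 162 mm above the bench when up, at (85, -56) mm in the feeder's frame, on the robot's side of the infeed rail; 38 mm of free space between this point and the rail's wall. Open above
- ball0_center (a point): centre of steel bearing ball 0, 25 mm across, 64 g, waiting in the infeed rail behind the stop pin (the first, next to the pin)
- ball1_center (a point): centre of steel bearing ball 1, 25 mm across, 64 g, waiting in the infeed rail behind the stop pin
- ball2_center (a point): centre of steel bearing ball 2, 25 mm across, 64 g, waiting in the infeed rail behind the stop pin
- tape_measure: red tape measure standing on the bench, 30x88x69 mm; bystander
- corner_bracket: grey metal corner bracket on the bench beside the rail, 42 mm cube; bystander
- bolt_m10: bright hexagon bolt lying on the bench near the plunger, 57 mm long; bystander
- spanner_17: steel spanner lying on the bench, 230 mm long; bystander

How it is judged:
By the outcome, as a careful person would: the job done as asked, in the order asked, and still so for the second after the job is handed in, with the robot touching nothing.
It also fails if it takes over 40 s, if anything falls off the work surface, if the arm or the gripper's body presses on something with over 40 N, if the wrist force passes 120 N, or if a joint passes its speed limit or range.

## Working session

There is one attempt and no reset: what is moved stays moved. The work goes in short steps, Python scripts to look and compute and a shell command to move; the robot and the scene stay as the last step left them, time stands still between calls to the robot, and variables do not carry over. Pictures are saved under pics/ and viewed, at most 12 in all, crops included, and the job is handed in when it is done.

```bash
mkdir -p pics; ls; python3 - <<'E'
from workcell import status, vision, r
import cv2,numpy as np,pickle
o=status.get_obs();print(o['t'],o['tool_pos'],o['tcp_rot'],o['opening'])
for n in ("scene","top"):
    d=vision.read_camera(n);pickle.dump(d,open(n+'.pkl','wb'))
    cv2.imwrite(f'pics/{n}0.png',d['image'][:,:,::-1])
    R=cv2.Rodrigues(np.array(d['rvec'],float))[0];print(n,-R.T@np.array(d['tvec']).ravel(),d['D'])
E
```

```text
pics
0.0 [234.11201829 524.56724765 302.98662159] [[-9.13154610e-01  4.07612148e-01 -9.97907771e-04]
 [ 4.07613332e-01  9.13152838e-01 -1.80708811e-03]
 [ 1.74651247e-04 -2.05691135e-03 -9.99997869e-01]] 85.54758126513376
scene [704.98094853 849.27239925 704.20388479] [-0.09585902  0.          0.          0.          0.        ]
top [ 206.52927868   10.19228981 1281.20201611] [0.05648199 0.         0.         0.         0.        ]
```

View pics/scene0.png

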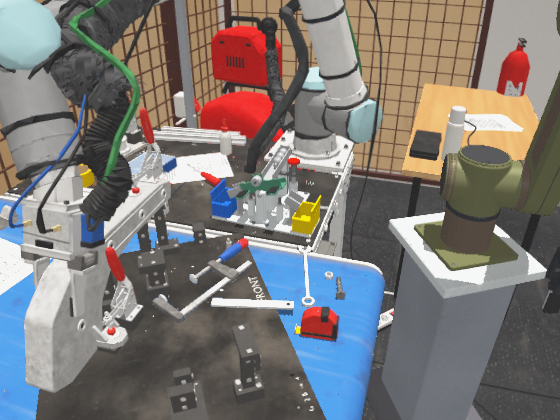

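View pics/top0.png

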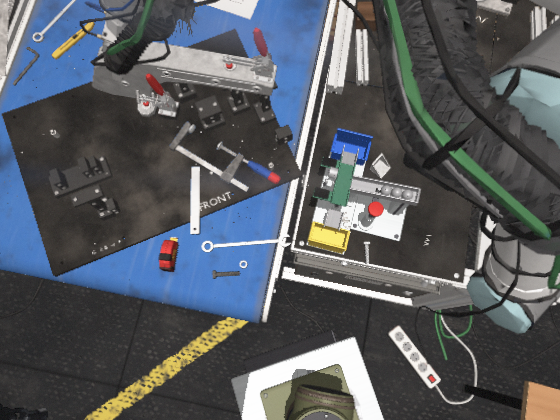

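```bash
cat > h.py <<'E'
import cv2,numpy as np,pickle
def load(n): return pickle.load(open(n+'.pkl','rb'))
def cam(d):
    return np.array(d['mtx'],float),np.array(d['D'],float),np.array(d['rvec'],float),np.array(d['tvec'],float).reshape(3)
def ray(d,uv):
    K,D,rv,t=cam(d);R=cv2.Rodrigues(rv)[0]
    p=cv2.undistortPoints(np.array([[uv]],float),K,D)[0,0]
    return -R.T@t,R.T@np.array([p[0],p[1],1.])
def onz(d,uv,z):
    c,v=ray(d,uv);return c+v*(z-c[2])/v[2]
def proj(d,P):
    K,D,rv,t=cam(d);return cv2.projectPoints(np.array(P,float).reshape(-1,1,3),rv,t,K,D)[0][:,0]
def tri(d1,u1,d2,u2):
    c1,v1=ray(d1,u1);c2,v2=ray(d2,u2)
    s=np.linalg.lstsq(np.c_[v1,-v2],c2-c1,rcond=None)[0]
    a,b=c1+v1*s[0],c2+v2*s[1];return (a+b)/2,np.linalg.norm(a-b)
E
python3 - <<'E'
from h import *
for n,b in(('top',(285,115,445,265)),('scene',(190,140,350,250))):
    d=load(n);print(n,proj(d,[[0,0,0],[300,0,0],[0,300,0],[234,525,303]]).round())
    x0,y0,x1,y1=b;cv2.imwrite(f'pics/{n}c.png',cv2.resize(d['image'][y0:y1,x0:x1,::-1],None,fx=4,fy=4,interpolation=cv2.INTER_CUBIC))
    hsv=cv2.cvtColor(d['image'],cv2.COLOR_RGB2HSV)
    for nm,lo,hi in(('red',(0,150,100),(6,255,255)),('green',(65,60,30),(90,255,200)),('yel',(22,150,80),(32,255,255)),('blue',(108,150,60),(125,255,255))):
        m=np.zeros(hsv.shape[:2],np.uint8);m[y0:y1,x0:x1]=cv2.inRange(hsv,lo,hi)[y0:y1,x0:x1]
        k,_,s,c=cv2.connectedComponentsWithStats(m)
        for i in range(1,k):
            if s[i,4]>25:print(nm,s[i],c[i].round(1))
E
```

```text
top [[314. 421.]
 [275. 298.]
 [191. 467.]
 [  3. 417.]]
red [368 202  15  14 172] [375.1 208.6]
green [312 157  44  49 744] [340.9 184.4]
yel [308 222  42  31 340] [329.7 238.4]
blue [331 129  42  36 891] [351.  144.5]
scene [[463. 242.]
 [361. 258.]
 [536. 318.]
 [572. 302.]]
red [288 158  12   7  70] [293.4 160.9]
red [201 172  19  14 123] [210.4 178.2]
red [239 238   9  10  49] [243.6 241.9]
green [236 173  51  26 450] [262.9 185.4]
yel [292 195  29  39 730] [306.1 216.7]
blue [210 179  27  39 627] [222.  201.1]
blue [228 244  14   6  55] [235.3 247.1]
```

View pics/topc.png

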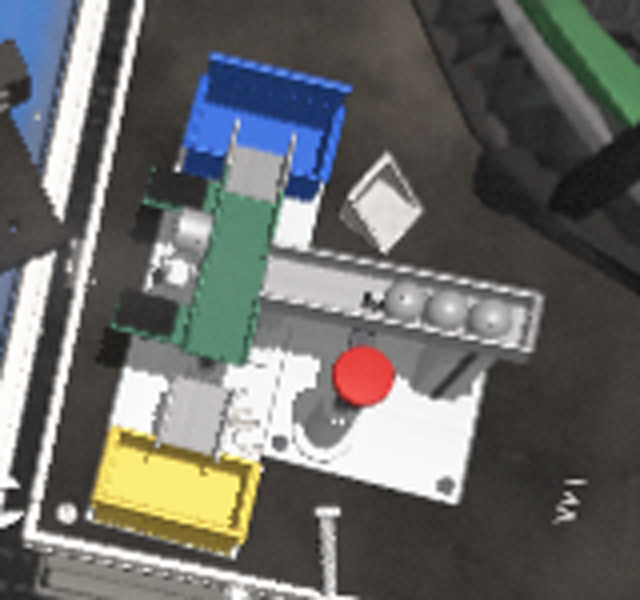

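View pics/scenec.png

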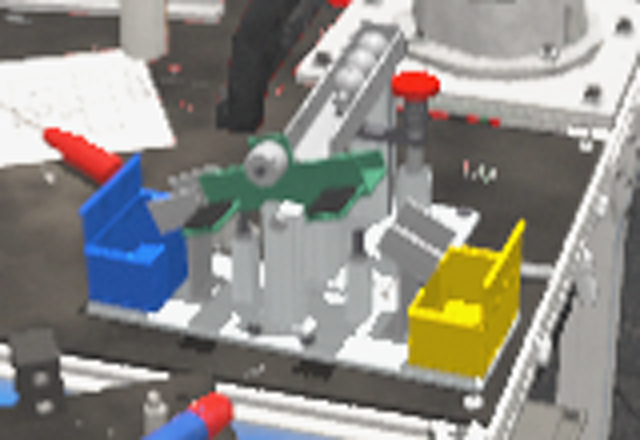

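```bash
python3 - <<'E'
from h import *
T,S=load('top'),load('scene')
f=lambda u,o:((np.array(u)+.5)/4-.5+o)
P={}
for n,u,v in(('far',(178,187),(211,216)),('near',(147,310),(338,201)),('cap',(363,376),(416,84))):
    a=f(u,(285,115));b=f(v,(190,140));z=dict(far=101,near=130,cap=162)[n]
    p=onz(T,a,z);P[n]=p;print(n,p.round(1),'scene',onz(S,b,z).round(1),[x.round(1) if hasattr(x,'round') else x for x in tri(T,a,S,b)])
# balls
for u,v in(((406,299),(342,97)),((447,309),(358,71)),((490,318),(374,43))):
    print('ball',tri(T,f(u,(285,115)),S,f(v,(190,140))))
F=np.array([[-45,48],[-45,-48],[85,-56]],float);W=np.array([P[k][:2] for k in('far','near','cap')])
fc,wc=F.mean(0),W.mean(0);A=(F-fc);B=(W-wc)
th=np.arctan2((A[:,0]*B[:,1]-A[:,1]*B[:,0]).sum(),(A*B).sum())
R=np.array([[np.cos(th),-np.sin(th)],[np.sin(th),np.cos(th)]]);o=wc-R@fc
print('yaw',np.degrees(th),'origin',o,'res',(W-(F@R.T)-o).round(1))
for q in((-45,-48),(85,-56),(0,123),(0,-123),(178,0)):print(q,(R@q+o).round(1))
for q,z in(((-45,-48),130),((85,-56),162),((-27,-48),130),((178,18),160),((178,-18),160),((45,-150),0),((45,-150),54)):
    w=np.r_[R@q+o,z];print(q,[((proj(d,w)[0]-k)*4).round() for d,k in((T,(285,115)),(S,(190,140)))])
E
```

```text
far [ 569.1 -230.7  101. ] scene [ 565.3 -226.1  101. ] [array([ 567., -230.,  100.]), np.float64(4.8)]
near [ 492.5 -181.1  130. ] scene [ 487.  -175.2  130. ] [array([ 489.4, -179.9,  129.1]), np.float64(6.9)]
cap [ 408.2 -280.8  162. ] scene [ 408.7 -273.8  162. ] [array([ 407.8, -281.2,  158.9]), np.float64(2.1)]
ball (array([ 450.29210097, -330.45012659,  130.17468026]), np.float64(0.2916271621568962))
ball (array([ 434.34994824, -347.60085152,  141.94343458]), np.float64(0.565308605077735))
ball (array([ 418.36861252, -364.79246024,  155.77210252]), np.float64(1.2192723977449986))
yaw -124.6877433721627 origin [ 504.33743928 -242.86784921] res [[-0.3  2.5]
 [ 2.  -2.5]
 [-1.7  0. ]]
(-45, -48) [ 490.5 -178.5]
(85, -56) [ 409.9 -280.9]
(0, 123) [ 605.5 -312.9]
(0, -123) [ 403.2 -172.9]
(178, 0) [ 403.  -389.2]
(-45, -48) [array([143., 313.]), array([330., 198.])]
(85, -56) [array([361., 372.]), array([410.,  79.])]
(-27, -48) [array([172., 321.]), array([341., 186.])]
(178, 18) [array([546., 298.]), array([362.,  18.])]
(178, -18) [array([533., 356.]), array([406.,  25.])]
(45, -150) [array([221., 552.]), array([511., 325.])]
(45, -150) [array([230., 538.]), array([514., 261.])]
```

The top and scene views agree. The gate's far (blue) end is down, so I press lug_near at about (490,-179) to feed the yellow bin. The cap is at about (409,-281). I'll swing round at the current height with the fingers shut.

```bash
python3 -m crank '[[-57,-6,0,0,0,0.1],[-57,-6,0,0,0,0.1],[-57,-6,0,0,0,0.1],[-57,-6,0,0,0,0.1],[-57,-6,0,0,0,0.1]]' -1 20
python3 -m crank '[[-57,-6,0,0,0,0.1],[-57,-6,0,0,0,0.1],[-57,-6,0,0,0,0.1],[-57,-6,0,0,0,0.1],[-57,-6,0,0,0,0.1]]'
```

```text
t: 0.72
tool_pos: [448.0, 335.6, 303.4]
tcp_rot: [[-0.603, 0.797, -0.0], [0.797, 0.603, -0.0], [-0.0, -0.0, -1.0]]
contact_force: [-0.5, 0.5, -0.6]
opening: 0.2
grip_force: 0.0
t: 1.35
tool_pos: [543.5, 68.2, 303.4]
tcp_rot: [[-0.147, 0.989, -0.0], [0.989, 0.147, -0.0], [0.0, -0.0, -1.0]]
contact_force: [0.4, 0.1, -0.5]
opening: -0.2
grip_force: 0.0
```

```bash
python3 - <<'E'
from h import *
T=load('top')
for p in((420,200),(440,250),(480,300),(400,100)):print(p,onz(T,p,600).round())
E
```

```text
(420, 200) [ 321. -231.  600.]
(440, 250) [ 247. -230.  600.]
(480, 300) [ 169. -253.  600.]
(400, 100) [ 474. -261.  600.]
```

```bash
python3 - <<'E'
from h import *
from workcell import vision,status
S=vision.read_camera('scene');T=vision.read_camera('top')
print(status.get_obs()['qpos'])
a=S['image'][:,:,::-1][:300,200:];b=T['image'][:,:,::-1][:,280:]
cv2.imwrite('pics/both.png',np.hstack([np.vstack([a,np.zeros((120,360,3),np.uint8)]),b]))
E
```

```text
[ 2.47141457 15.43325768 89.57818756 -0.16924458 75.03005331 -5.71939646]
```

View pics/both.png

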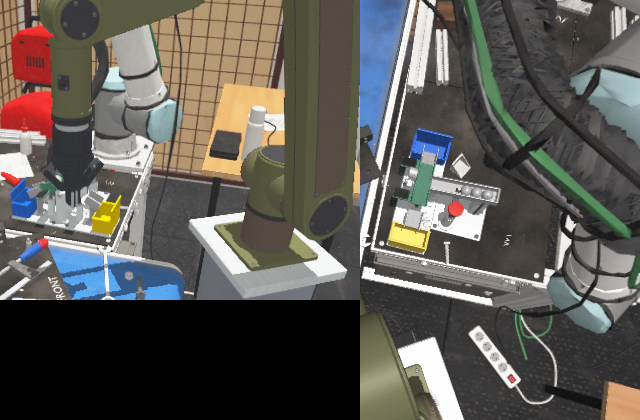

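```bash
python3 - <<'E'
from h import *
S,T=load('scene'),load('top')
for u,v in(((500,305),(365,120)),((530,100),(365,120)),((530,100),(318,80)),((500,250),(345,80)),((425,100),(320,10)),((425,100),(345,80)),((400,100),(262,150)),((385,40),(262,150)),((385,40),(290,60))):
    print(u,v,*tri(T,u,S,v))
# where does top-view ray of sleeve edge appear in scene at various z
for u in((385,60),(400,110),(420,150),(470,220),(500,250)):
    print(u,[(z,onz(T,u,z)[:2].round(),proj(S,onz(T,u,z))[0].round()) for z in(300,500,600,700,900)])
# our flange / arm
E
```

```text
(500, 305) (365, 120) [ 125.8206899  -442.92443393  200.48109105] 1.059333286811913
(530, 100) (365, 120) [ 317.18358809 -423.73493819  357.96518385] 405.76948807161233
(530, 100) (318, 80) [ 373.38934849 -498.5160158   391.64460387] 221.07000098920594
(500, 250) (345, 80) [ 221.24037086 -421.04245376  344.73795124] 15.62127762980656
(425, 100) (320, 10) [ 404.5290201  -267.06373113  593.52083499] 119.456001716354
(425, 100) (345, 80) [ 391.02024916 -273.23696244  462.5999166 ] 259.4387532811316
(400, 100) (262, 150) [ 549.44241205 -374.69080259  207.35912738] 157.064672347847
(385, 40) (262, 150) [ 601.6171615  -322.80515214  282.92329371] 277.0658272539179
(385, 40) (290, 60) [ 512.8569438  -255.98035352  512.02114843] 203.8233471894785
(385, 60) [(300, array([ 690., -384.]), array([186., 109.])), (500, array([ 592., -303.]), array([220.,  38.])), (600, array([ 542., -263.]), array([241.,  -4.])), (700, array([ 493., -223.]), array([264., -51.])), (900, array([ 394., -143.]), array([ 322., -162.]))]
(400, 110) [(300, array([ 570., -372.]), array([230., 107.])), (500, array([ 496., 
[... 292 characters left out ...]
36.])), (600, array([ 391., -259.]), array([305.,  -5.])), (700, array([ 364., -220.]), array([322., -51.])), (900, array([ 310., -141.]), array([ 364., -159.]))]
(470, 220) [(300, array([ 303., -415.]), array([317.,  96.])), (500, array([ 283., -329.]), array([336.,  32.])), (600, array([ 273., -285.]), array([347.,  -7.])), (700, array([ 264., -242.]), array([361., -50.])), (900, array([ 244., -155.]), array([ 392., -155.]))]
(500, 250) [(300, array([ 229., -446.]), array([336.,  92.])), (500, array([ 225., -353.]), array([353.,  30.])), (600, array([ 222., -306.]), array([363.,  -8.])), (700, array([ 220., -260.]), array([375., -50.])), (900, array([ 215., -167.]), array([ 402., -152.]))]
```

```bash
python3 -m crank '[[-51,-8,0,0,0,0.1],[-51,-8,0,0,0,0.1],[-51,-9,0,0,0,0.1],[-51,-9,0,0,0,0.1],[-51,-9,0,0,0,0.1]]'
python3 -m crank '[[0,0,0,0,0,0.12],[0,0,0,0,0,0.13],[0,0,0,0,0,0],[0,0,0,0,0,0],[0,0,0,0,0,0]]'
python3 - <<'E'
from h import *
from workcell import vision,status
d=vision.read_camera('wrist');pickle.dump(d,open('w1.pkl','wb'))
cv2.imwrite('pics/w1.png',d['image'][:,:,::-1])
for p in((490,-179,130),(409,-281,162),(567,-230,101)):print(proj(d,p))
E
```

```text
t: 2.08
tool_pos: [487.9, -180.5, 303.6]
tcp_rot: [[0.344, 0.939, -0.0], [0.939, -0.344, 0.001], [0.0, -0.0, -1.0]]
contact_force: [0.3, 0.0, -0.1]
opening: 0.3
grip_force: 0.0
t: 2.7
tool_pos: [488.3, -179.2, 303.8]
tcp_rot: [[0.562, 0.827, -0.0], [0.827, -0.562, 0.0], [0.0, -0.0, -1.0]]
contact_force: [-0.1, 0.6, -0.0]
opening: 0.5
grip_force: 0.0
[[285.70603848 207.92060601]]
[[271.90928498 396.84338424]]
[[406.9343863  195.43133192]]
```

View pics/w1.png

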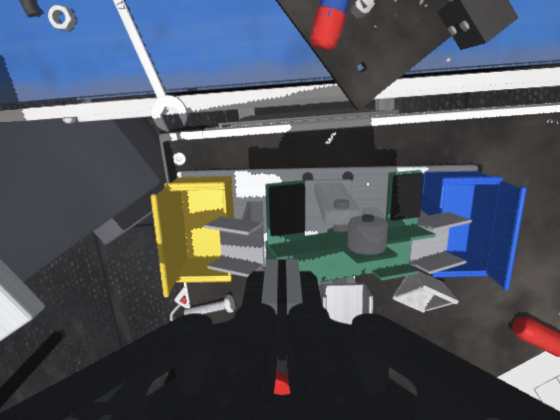

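The wrist view shows the near lug's pad at about (286,209), which is where I predicted it. The gate weight sits on the blue side. I'll press down and then back up.

```bash
python3 -m crank '[[2,0,25,0,0,0],[0,0,35,0,0,0],[0,0,25,0,0,0],[0,0,8,0,0,0],[0,0,0,0,0,0]]'
python3 -m crank '[[0,0,6,0,0,0],[0,0,6,0,0,0],[0,0,6,0,0,0],[0,0,6,0,0,0],[0,0,4,0,0,0]]'
```

```text
t: 3.38
tool_pos: [489.4, -178.0, 210.8]
tcp_rot: [[0.563, 0.826, -0.001], [0.826, -0.563, 0.0], [-0.0, -0.001, -1.0]]
contact_force: [-0.3, -1.8, 0.2]
opening: -0.6
grip_force: 0.0
t: 4.0
tool_pos: [489.2, -178.0, 182.4]
tcp_rot: [[0.564, 0.826, -0.0], [0.826, -0.564, 0.0], [-0.0, -0.001, -1.0]]
contact_force: [0.2, 0.2, -0.7]
opening: 0.2
grip_force: 0.0
```

```bash
python3 -m crank '[[0,0,4,0,0,0],[0,0,0,0,0,0],[0,0,-10,0,0,0],[0,0,-40,0,0,0],[0,0,-50,0,0,0]]'
python3 -m crank '[[0,0,-22,0,0,0],[0,0,0,0,0,0],[0,0,0,0,0,0],[0,0,0,0,0,0],[0,0,0,0,0,0]]'
python3 - <<'E'
from h import *
from workcell import vision,status
d=vision.read_camera('wrist')
s=vision.read_camera('scene');pickle.dump(d,open('w2.pkl','wb'))
a=d['image'][130:330,140:540,::-1]
b=cv2.resize(s['image'][140:250,190:350,::-1],(400,275),interpolation=cv2.INTER_CUBIC)
cv2.imwrite('pics/w2.png',np.vstack([a,b]))
E
```

```text
t: 4.62
tool_pos: [488.8, -177.8, 279.9]
tcp_rot: [[0.564, 0.826, -0.002], [0.826, -0.564, 0.001], [-0.0, -0.002, -1.0]]
contact_force: [0.0, -0.4, 0.2]
opening: 0.2
grip_force: 0.0
t: 5.25
tool_pos: [488.8, -177.8, 299.7]
tcp_rot: [[0.564, 0.826, -0.002], [0.826, -0.564, 0.001], [-0.0, -0.003, -1.0]]
contact_force: [0.1, -0.1, -0.6]
opening: 0.0
grip_force: 0.0
```

View pics/w2.png

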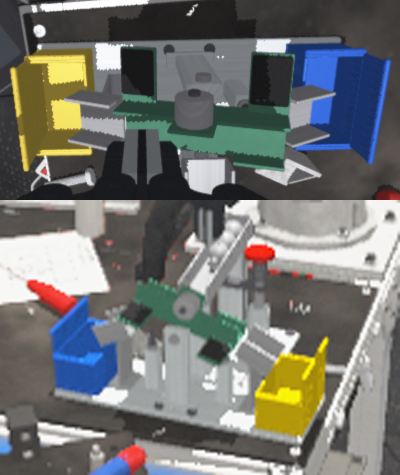

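The gate has gone right over: near end down, far end up. For the plunger I'll tilt the tool 20° so the wrist leans away from the parked arm.

```bash
python3 -m crank '[[0,0,0,0,-0.175,0],[0,0,0,0,-0.175,0],[-36,-2.5,13,0,0,0],[-36,-2.5,13,0,0,0],[-36,-2.5,13,0,0,0]]'
python3 -m crank '[[0,0,0,0,0,0],[0,0,0,0,0,0],[0,0,0,0,0,0],[0,0,0,0,0,0],[0,0,0,0,0,0]]'
python3 - <<'E'
from h import *
from workcell import vision,status
o=status.get_obs();R=np.array(o['tcp_rot']);p=np.array(o['tool_pos'])
print(o['qpos'],'edge',p+R@[11,0,73],'delta tool',R.T@(np.array([409,-281,172])-(p+R@[11,0,73])),'down',R.T@[0,0,-1])
s=vision.read_camera('scene');t=vision.read_camera('top')
a=cv2.resize(s['image'][100:230,190:350,::-1],(480,390));b=cv2.resize(t['image'][150:280,310:470,::-1],(320,260))
c=np.zeros((390,800,3),np.uint8);c[:,:480]=a;c[:260,480:]=b
cv2.imwrite('pics/p1.png',c)
E
```

```text
t: 5.98
tool_pos: [418.1, -268.9, 300.8]
tcp_rot: [[0.528, 0.827, -0.193], [0.777, -0.562, -0.283], [-0.343, -0.001, -0.939]]
contact_force: [0.5, -0.3, -0.1]
opening: -0.2
grip_force: 0.0
t: 6.6
tool_pos: [418.8, -268.2, 301.2]
tcp_rot: [[0.529, 0.826, -0.193], [0.776, -0.563, -0.283], [-0.343, -0.0, -0.939]]
contact_force: [0.2, 0.0, 0.1]
opening: -0.0
grip_force: 0.0
[-25.82170458  13.47999385  95.56570197 -20.55253912  74.99930417
  14.52701263] edge [ 410.48327729 -280.37915384  228.87167683] delta tool [18.23130382 -0.86937243 53.88726138] down [3.42839094e-01 1.19812789e-04 9.39394135e-01]
```

View pics/p1.png

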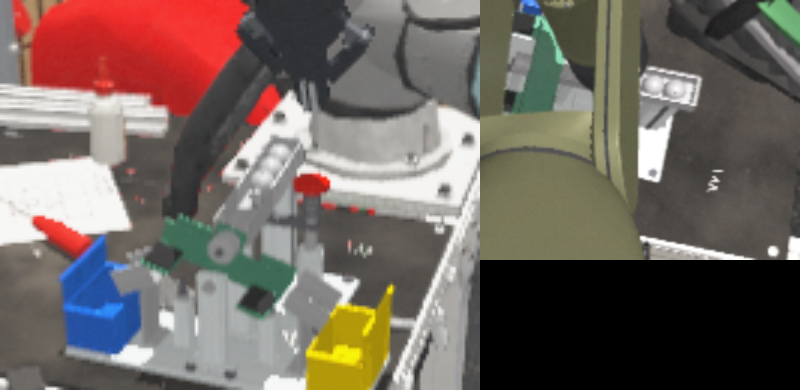

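The fingertip, at about (310,105) in the crop, is straight above the cap at (312,183), with nothing touching. I'll go down to just above it, then press.

```bash
python3 -m crank '[[6,0,16.5,0,0,0],[6,0,16.5,0,0,0],[6,0,16.5,0,0,0],[1,0,3,0,0,0],[0,0,0,0,0,0]]'
python3 -m crank '[[1,0,3,0,0,0],[1,0,3,0,0,0],[1,0,2.8,0,0,0],[1,0,2.8,0,0,0],[0,0,0,0,0,0]]'
```

```text
t: 7.32
tool_pos: [418.4, -268.8, 245.7]
tcp_rot: [[0.529, 0.826, -0.193], [0.776, -0.564, -0.283], [-0.343, -0.0, -0.939]]
contact_force: [-0.8, -0.5, -0.3]
opening: 0.2
grip_force: 0.0
t: 7.95
tool_pos: [418.2, -269.0, 233.1]
tcp_rot: [[0.53, 0.826, -0.194], [0.776, -0.564, -0.283], [-0.343, -0.0, -0.939]]
contact_force: [0.2, 0.7, 0.7]
opening: 0.2
grip_force: 0.0
```

```bash
python3 -m crank '[[1,0,2.8,0,0,0],[1,0,2.8,0,0,0],[1,0,2.8,0,0,0],[0,0,0,0,0,0],[0,0,0,0,0,0]]'
python3 -m crank '[[1,0,2.8,0,0,0],[1,0,2.8,0,0,0],[0.4,0,1,0,0,0],[0,0,0,0,0,0],[0,0,0,0,0,0]]'
```

```text
t: 8.57
tool_pos: [418.2, -269.0, 224.3]
tcp_rot: [[0.53, 0.826, -0.193], [0.776, -0.564, -0.283], [-0.343, 0.0, -0.939]]
contact_force: [0.3, 0.8, 3.0]
opening: -0.1
grip_force: 1.3
t: 9.2
tool_pos: [418.2, -269.0, 217.4]
tcp_rot: [[0.53, 0.826, -0.193], [0.776, -0.564, -0.283], [-0.343, 0.0, -0.939]]
contact_force: [-0.2, 0.8, 4.4]
opening: 0.0
grip_force: 2.3
```

```bash
python3 -m crank '[[0.7,0,1.9,0,0,0],[0.7,0,1.9,0,0,0],[0,0,0,0,0,0],[0,0,0,0,0,0],[0,0,0,0,0,0]]'
python3 - <<'E'
from h import *
from workcell import vision
s=vision.read_camera('scene')
cv2.imwrite('pics/p2.png',cv2.resize(s['image'][130:240,230:340,::-1],(550,550)))
E
```

```text
t: 9.82
tool_pos: [418.2, -269.0, 214.4]
tcp_rot: [[0.53, 0.826, -0.193], [0.775, -0.564, -0.284], [-0.343, 0.001, -0.939]]
contact_force: [-1.3, 3.2, 13.1]
opening: 0.4
grip_force: 6.8
```

View pics/p2.png

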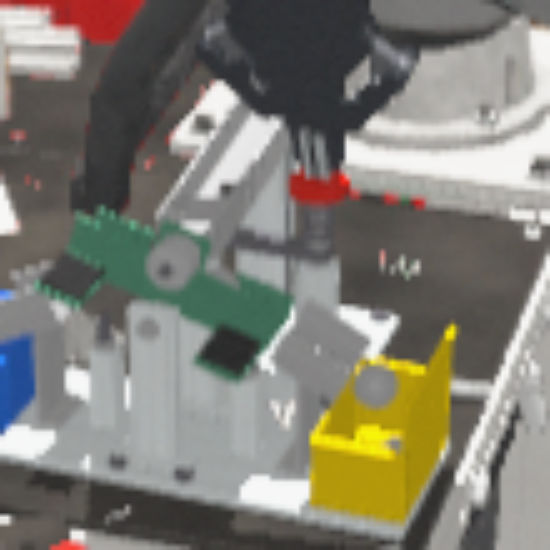

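The plunger is at the bottom (13 N, on its stop). The balls are running: one is dropping into the yellow bin at about (375,388) and the rail looks empty. I'll hold it down for 2.5 s, then check.

```bash
for i in 1 2 3 4; do python3 -m crank '[[0,0,0,0,0,0],[0,0,0,0,0,0],[0,0,0,0,0,0],[0,0,0,0,0,0],[0,0,0,0,0,0]]' | grep -E 't:|force'; done
python3 - <<'E'
from h import *
from workcell import vision
s=vision.read_camera('scene')
cv2.imwrite('pics/p3.png',cv2.resize(s['image'][130:240,230:340,::-1],(550,550)))
E
```

```text
t: 10.5
tcp_rot: [[0.53, 0.826, -0.193], [0.775, -0.564, -0.284], [-0.343, 0.001, -0.939]]
contact_force: [-1.3, 4.2, 14.3]
grip_force: 6.8
t: 11.12
tcp_rot: [[0.53, 0.826, -0.193], [0.775, -0.564, -0.284], [-0.343, 0.001, -0.939]]
contact_force: [-1.0, 4.8, 13.2]
grip_force: 6.8
t: 11.75
tcp_rot: [[0.53, 0.826, -0.193], [0.775, -0.564, -0.284], [-0.343, 0.001, -0.939]]
contact_force: [-1.0, 3.1, 13.0]
grip_force: 6.8
t: 12.38
tcp_rot: [[0.53, 0.826, -0.193], [0.775, -0.564, -0.284], [-0.343, 0.001, -0.939]]
contact_force: [-1.5, 3.6, 13.8]
grip_force: 6.8
```

View pics/p3.png

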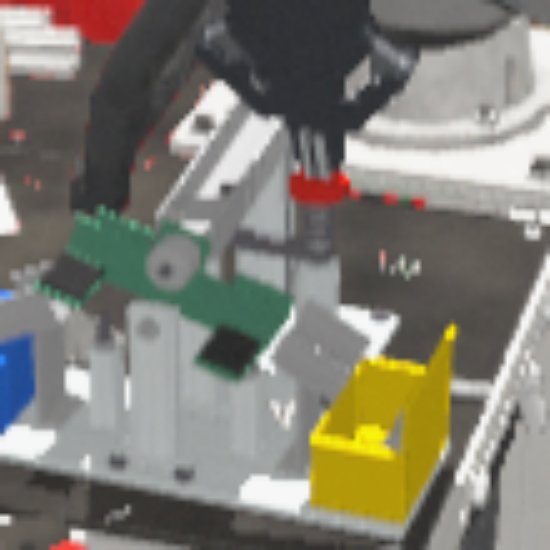

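The rail and gate are empty, and a grey ball shows in the yellow bin at about (395,435). I'll lift straight off and look into the bin with the wrist camera.

```bash
python3 -m crank '[[-2,0,-5.5,0,0,0],[-3,0,-8,0,0,0],[-6,0,-16,0,0,0],[-10,0,-28,0,0,0],[-10,0,-28,0,0,0]]'
python3 -m crank '[[36,0,-13,0,0,0],[36,0,-13,0,0,0],[36,0,-13,0,0.175,0],[0,0,0,0,0.175,0],[0,0,0,0,0,0]]'
python3 - <<'E'
from h import *
from workcell import vision
s=vision.read_camera('scene');w=vision.read_camera('wrist')
a=cv2.resize(s['image'][130:240,230:340,::-1],(330,330));b=w['image'][90:420,80:550,::-1]
cv2.imwrite('pics/p4.png',np.hstack([a,b]))
E
```

```text
t: 13.05
tool_pos: [417.8, -268.6, 304.2]
tcp_rot: [[0.529, 0.826, -0.195], [0.776, -0.564, -0.282], [-0.343, -0.002, -0.939]]
contact_force: [0.0, -0.4, -0.1]
opening: -0.1
grip_force: 0.0
t: 13.68
tool_pos: [481.8, -175.2, 303.6]
tcp_rot: [[0.567, 0.824, -0.001], [0.824, -0.567, -0.001], [-0.001, -0.001, -1.0]]
contact_force: [0.2, -0.1, -0.4]
opening: 0.1
grip_force: 0.0
```

View pics/p4.png

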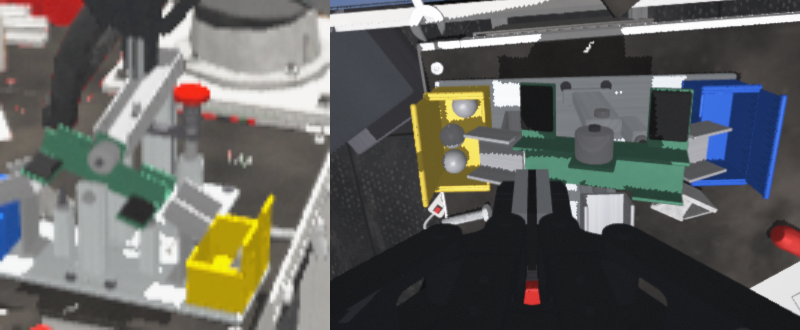

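All three balls are in the yellow bin, at (463,105), (452,133) and (455,160). The plunger is up again, the gate is on its near stop, and the robot is clear.

```bash
python3 -c "
from workcell import r
print(r.close_job())"
```

```text
the job is handed in; nothing more can be done
None
```

The job is done and handed in after about 14 s: I rocked the gate onto its near stop, held the plunger down until all three balls were in the yellow bin, and let it come back up.

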